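# Reverse the row of drilled dice into the walnut tray

## Robot

A 6-joint arm with a two-finger parallel gripper is mounted at the origin on the work surface. World frame = base frame: x ahead of the robot, y to its left, z up, the work surface at z = 0. Lengths are in m, angles in degrees, forces in N, time in s.
With the tool pointing down it reaches from about 0.25 to 0.725 m from the base axis. Payload 9.7 kg.
Tool frame: the origin (TCP) lies midway between the tips of the shut fingers; the grasp point (between the pads) lies 19 mm behind it (bot.pinch_z is the distance from the TCP to the grasp point, in m); z points along the fingers, y is the line along which they close (so a half turn about z gives the same grasp; the last joint's range is limited). The gripper opens to 85 mm and grips with 20 to 120 N. Pads are 22 mm wide; open, the fingers measure 114 mm over their backs; the gripper's body (76 mm by 85 mm) begins 54 mm behind the grasp point. The pads swing forward as they close: fully open they stand 13 mm farther back than shut.
Start: joints at [-63.541, 4.979, 10.078, 95.1, 0, 90], TCP at [0.245, -0.492, 0.231] pointing down, gripper open.
Joint ranges: [-179.16, 179.16], [-48.56, 103.87], [-65.8, 70.77], [-126.05, 130.52], [-82.76, 87.17], [-180, 180]. Speed limits (degrees/s): [127.2, 127.2, 147.25, 180, 180, 180].

## Interface

Orientations are given as [roll, pitch, yaw] about the fixed x, y, z axes, in that order (R = Rz(yaw) Ry(pitch) Rx(roll)).
In Python, from workcell import sensors, camera, ticket, bot gives the robot as it stands.
- The arm moves only by the shell command python3 -m handwheel 'ROWS' [FORCE]. ROWS is a JSON object of lists of equal length, an entry for each row: "gripper": the opening, from -1 (shut) to 1 (fully open); "slide": the shift along the tool's x, y, z in mm, a list of three; "yaw": the turn about the tool's z in rad. A call has 1 to 8 rows; each row shifts and turns the commanded pose from where the row before left it, along the tool's axes as they then stand; what a row does not reach is not made up. A row lasts 1/12 s, in which the tool goes at most 41.7 mm and 7.16 degrees, less where a joint would pass 70% of its speed; a pose out of reach is approached as far as the arm can. A call is refused whole if a number of a shift passes 41.7 or a number of a turn 0.125, either way. A call with a gripper value outside its range is refused whole. The fingers move at their own pace and stop on an object; FORCE is the grip in N (left out, the last holds). Time passes only in rows, so rows that do not move let the fingers close. It gives the time, the measured TCP pose, the force, the opening and the grip force at its end, in the units of the state.
- sensors.get_obs(): the state, without advancing time (a new reading comes with each control period).
- camera(name): name is "side" or "top" or "wrist"; returns a dict with "img" (384x512x3 uint8, red, green, blue), "fx", "fy", "cx", "cy" (pixels), "R" (3x3) and "t" (3): a world point X has camera coordinates R X + t. Camera axes: x right, y down, z forward; pixel columns grow to the right and rows downward; lengths in m; the calibration is good to about 2 mm. A picture is of the moment at which its call begins. There is no depth.
- ticket.job_done(): hands the job in; it is judged then, once.
The state is a dict: "time": time; "q": joint angles; "qd": joint speeds; "joint_efforts": joint torques, N m; "ee_pos": TCP position; "tcp_rot": TCP orientation; "wrist_force": force on the tool from outside, world axes, zero at the start; "torque": the same for the moment, N m; "opening": finger opening in m; "grasp_force": force on a finger pad.
Only numpy, scipy, OpenCV 4.12 (cv2) and the standard library are available. Lean on these libraries where they do the work, as an engineer would, in place of code of your own. Each camera call takes 0.05 s, during which the arm holds its last target. There are 200 camera calls.

## Task

Move the four drilled dice from the pale drilling rack into the pockets of the dark walnut tray in reverse order: the die that started nearest the drilling rack's brass stud goes into the tray pocket farthest from the tray's brass stud, and so on to the other end. Never tip a die over: each keeps its top face up and ends lying flat in its own pocket.

Things in the scene. Friction and masses are not known exactly. Their poses are not given: they have to be found in the camera images.
- drill_rack: Drilling rack: pale wood, holds the dice at the start. Fixed, 66 x 250 mm, rims 20 mm high. Origin: centre of underside, on the counter. Four 50 mm square pockets at y = +90, +30, -30, -90 mm, x = 0; 10 mm dividers, 8 mm rims. Brass stud, 20 mm wide, on a 30 mm end block at y = +140 mm. +y is the robot's left, within 0.35 rad. Dice stand on coloured tiles, 14 mm above the counter.
- dice_tray: Walnut dice tray: dark brown rack, empty at the start. Fixed, 66 x 250 mm, rims 20 mm high. Origin: centre of underside, on the counter. Four 50 mm square pockets at y = +90, +30, -30, -90 mm, x = 0; 10 mm dividers, 8 mm rims. Brass stud, 20 mm wide, on a 30 mm end block at y = +140 mm. +y is the robot's left, within 0.35 rad. Pocket floors are 14 mm above the counter, 6 mm below the rims.
- die_bone: Large die of ivory-white bone, a 32 mm cube with slightly rounded edges, one dark pip on top, about 65 g, loose. Origin: centre of its underside; z up through its top face. Stands at the start on the tile of its own colour in the drilling rack, squared up with the rack to about 0.15 rad, within 3 mm of the pocket centre.
- die_lapis: Large die of blue lapis, a 32 mm cube with slightly rounded edges, two white pips on top, about 65 g, loose. Origin: centre of its underside; z up through its top face. Stands at the start on the tile of its own colour in the drilling rack, squared up with the rack to about 0.15 rad, within 3 mm of the pocket centre.
- die_carnelian: Large die of red carnelian, a 32 mm cube with slightly rounded edges, three white pips on top, about 65 g, loose. Origin: centre of its underside; z up through its top face. Stands at the start on the tile of its own colour in the drilling rack, squared up with the rack to about 0.15 rad, within 3 mm of the pocket centre.
- die_jade: Large die of green jade, a 32 mm cube with slightly rounded edges, four white pips on top, about 65 g, loose. Origin: centre of its underside; z up through its top face. Stands at the start on the tile of its own colour in the drilling rack, squared up with the rack to about 0.15 rad, within 3 mm of the pocket centre.
- tile_bone: Glazed tile, ivory-white like the bone die that stands on it at the start, 48 x 48 x 4 mm, fixed in one pocket of the drilling rack and centred there. It stays and keeps showing which pocket that die came from. Origin: centre of its underside.
- tile_lapis: Glazed tile, blue like the lapis die that stands on it at the start, 48 x 48 x 4 mm, fixed in one pocket of the drilling rack and centred there. It stays and keeps showing which pocket that die came from. Origin: centre of its underside.
- tile_carnelian: Glazed tile, red like the carnelian die that stands on it at the start, 48 x 48 x 4 mm, fixed in one pocket of the drilling rack and centred there. It stays and keeps showing which pocket that die came from. Origin: centre of its underside.
- tile_jade: Glazed tile, green like the jade die that stands on it at the start, 48 x 48 x 4 mm, fixed in one pocket of the drilling rack and centred there. It stays and keeps showing which pocket that die came from. Origin: centre of its underside.
Not all that is in view belongs to the job. Of the things shaped like the die_carnelian, the red one is meant.

How it is judged (in metres and radians):
At the end, for the whole second after the job is handed in: Each die rests in the walnut tray, in the pocket mirroring the one its tile marks in the drilling rack (y becomes -y): within 11 mm of the pocket centre along and across, underside 10 to 18 mm above the tray's base, top face up within 0.1 rad, below 0.02 m/s and 0.2 rad/s (((y of tile_bone in the frame of drill_rack between 0.07 and 0.11 m and y of die_bone in the frame of dice_tray between -0.101 and -0.079 m) or (y of tile_bone in the frame of drill_rack between 0.01 and 0.05 m and y of die_bone in the frame of dice_tray between -0.041 and -0.019 m) or (y of tile_bone in the frame of drill_rack between -0.05 and -0.01 m and y of die_bone in the frame of dice_tray between 0.019 and 0.041 m) or (y of tile_bone in the frame of drill_rack between -0.11 and -0.07 m and y of die_bone in the frame of dice_tray between 0.079 and 0.101 m)) and x of die_bone in the frame of dice_tray between -0.011 and 0.011 m and z of die_bone in the frame of dice_tray between 0.01 and 0.018 m and angle between each of die_bone, die_lapis, die_carnelian, die_jade's own z axis and vertical below 0.1 rad and linear speed of each of die_bone, die_lapis, die_carnelian, die_jade below 0.02 m/s and angular speed of each of die_bone, die_lapis, die_carnelian, die_jade below 0.2 rad/s and ((y of tile_lapis in the frame of drill_rack between 0.07 and 0.11 m and y of die_lapis in the frame of dice_tray between -0.101 and -0.079 m) or (y of tile_lapis in the frame of drill_rack between 0.01 and 0.05 m and y of die_lapis in the frame of dice_tray between -0.041 and -0.019 m) or (y of tile_lapis in the frame of drill_rack between -0.05 and -0.01 m and y of die_lapis in the frame of dice_tray between 0.019 and 0.041 m) or (y of tile_lapis in the frame of drill_rack between -0.11 and -0.07 m and y of die_lapis in the frame of dice_tray between 0.079 and 0.101 m)) and x of die_lapis in the frame of dice_tray between -0.011 and 0.011 m and z of die_lapis in the frame of dice_tray between 0.01 and 0.018 m and ((y of tile_carnelian in the frame of drill_rack between 0.07 and 0.11 m and y of die_carnelian in the frame of dice_tray between -0.101 and -0.079 m) or (y of tile_carnelian in the frame of drill_rack between 0.01 and 0.05 m and y of die_carnelian in the frame of dice_tray between -0.041 and -0.019 m) or (y of tile_carnelian in the frame of drill_rack between -0.05 and -0.01 m and y of die_carnelian in the frame of dice_tray between 0.019 and 0.041 m) or (y of tile_carnelian in the frame of drill_rack between -0.11 and -0.07 m and y of die_carnelian in the frame of dice_tray between 0.079 and 0.101 m)) and x of die_carnelian in the frame of dice_tray between -0.011 and 0.011 m and z of die_carnelian in the frame of dice_tray between 0.01 and 0.018 m and ((y of tile_jade in the frame of drill_rack between 0.07 and 0.11 m and y of die_jade in the frame of dice_tray between -0.101 and -0.079 m) or (y of tile_jade in the frame of drill_rack between 0.01 and 0.05 m and y of die_jade in the frame of dice_tray between -0.041 and -0.019 m) or (y of tile_jade in the frame of drill_rack between -0.05 and -0.01 m and y of die_jade in the frame of dice_tray between 0.019 and 0.041 m) or (y of tile_jade in the frame of drill_rack between -0.11 and -0.07 m and y of die_jade in the frame of dice_tray between 0.079 and 0.101 m)) and x of die_jade in the frame of dice_tray between -0.011 and 0.011 m and z of die_jade in the frame of dice_tray between 0.01 and 0.018 m); the robot touches nothing.
It fails at once if a die is tipped over (more than 0.8 rad) (angle between any of die_bone, die_lapis, die_carnelian, die_jade's own z axis and vertical above 0.8 rad).
It also fails if it takes over 91 s, if anything falls off the work surface, if the arm or the gripper's body presses on something with over 40 N, if the wrist force passes 120 N, or if a joint passes its speed limit or range.

## Working session

There is one attempt and no reset: what is moved stays moved. The work goes in short steps, Python scripts to look and compute and a shell command to move; the robot and the scene stay as the last step left them, time stands still between calls to the robot, and variables do not carry over. Pictures are saved under pics/ and viewed, at most 14 in all, crops included, and the job is handed in when it is done.

```bash
ls; mkdir -p pics; python3 - <<'E'
from workcell import sensors,camera,bot
import cv2,numpy as np
for n in("top","side"):
    c=camera(n);cv2.imwrite(f"pics/{n}0.png",c["img"][:,:,::-1]);print(n,c["fx"],c["fy"],c["cx"],c["cy"],np.round(c["R"],3).tolist(),np.round(c["t"],3))
    np.savez(f"{n}0.npz",**c)
o=sensors.get_obs();print(o,bot.pinch_z)
E
```

```text
pics
top 356.07365594273085 356.07365594273085 247.52057445182427 195.21019609322155 [[0.167, -0.986, -0.005], [-0.964, -0.162, -0.213], [0.209, 0.04, -0.977]] [-0.085  0.58   0.613]
side 471.1974426281182 471.1974426281182 261.2623360781153 197.11779418547349 [[0.948, -0.319, 0.015], [-0.188, -0.594, -0.782], [0.258, 0.739, -0.623]] [-0.579  0.17   0.903]
{'time': 0.1, 'q': array([-6.35403727e+01,  5.00729783e+00,  1.00369014e+01,  9.50981105e+01,
       -1.47878672e-03,  9.00009823e+01]), 'qd': array([-0.09234334, -0.02027019,  0.12836622,  0.10941101,  0.01888037,
       -0.04219378]), 'joint_efforts': array([ 9.37281493e-05, -5.21559262e+01,  4.65652835e+01,  1.59762689e-02,
        7.59338354e-05,  1.50394027e-05]), 'ee_pos': array([ 0.24496247, -0.49220341,  0.23064146]), 'tcp_rot': array([-1.79931493e+02,  1.47996017e-03,  2.64586468e+01]), 'wrist_force': array([-0.20147592, -0.70274272, -0.5418065 ]), 'torque': array([-0.00118268, -0.01649869,  0.02032053]), 'grasp_force': 0.0, 'opening': 0.08560917447755445} 0.0187
```

View pics/top0.png

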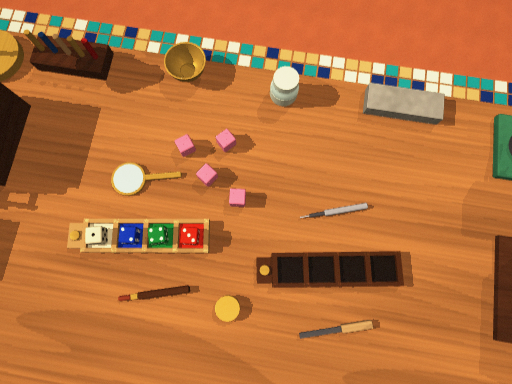

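View pics/side0.png

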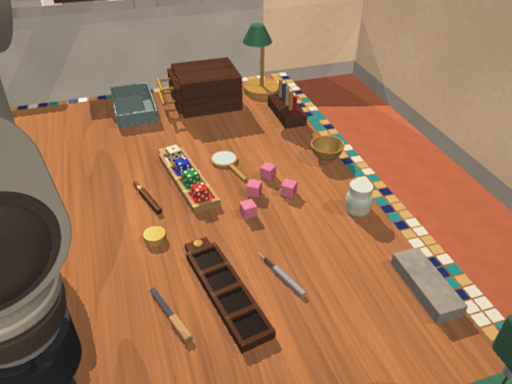

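Top view: the drilling rack has its stud at (75,235), then bone (97,235), lapis (130,235), jade (160,235) and red (191,236). The walnut tray has its stud at (264,270) and pockets at x≈290, 321, 352 and 383. Cubes that could be the carnelian die are the red one at (191,236) and pink ones at (185,145), (226,140), (206,174) and (237,197). The red one in the rack, on a red tile, fits the description. I'll confirm it in a crop.

```bash
python3 - <<'E'
import cv2,numpy as np
t=cv2.imread("pics/top0.png");s=cv2.imread("pics/side0.png")
a=cv2.resize(t[210:260,65:215],(800,267),interpolation=cv2.INTER_CUBIC)
b=cv2.resize(s[140:215,150:250],(400,300),interpolation=cv2.INTER_CUBIC)
d=cv2.resize(s[235:350,180:280],(400,300)) 
cv2.imwrite("pics/crop1.png",np.vstack([a,np.hstack([b,d])]))
E
```

```text
(no output)
```

View pics/crop1.png

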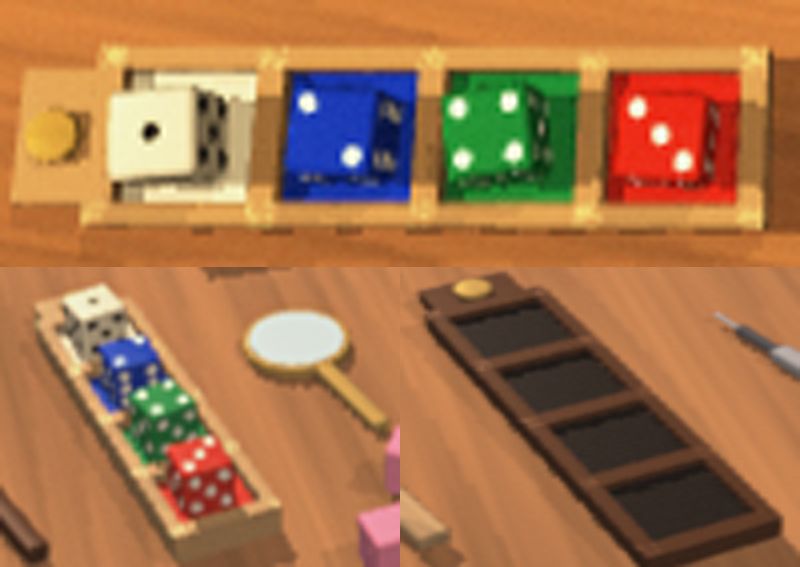

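Confirmed: in the crop the cube at (191,236) is red with three white pips, in the pocket farthest from the stud. Mapping: bone → tray pocket at pixel x≈383, lapis → 352, jade → 321, carnelian → 290. Now I'll measure them.

```bash
cat > h.py <<'E'
import numpy as np,cv2
def P(c): return np.array([[c["fx"],0,c["cx"]],[0,c["fy"],c["cy"]],[0,0,1]])@np.c_[c["R"],c["t"]]
def ray(c,p,z):
    d=c["R"].T@[(p[0]-c["cx"])/c["fx"],(p[1]-c["cy"])/c["fy"],1]; o=-c["R"].T@c["t"]
    return o+d*(z-o[2])/d[2]
def tri(c1,p1,c2,p2):
    X=cv2.triangulatePoints(P(c1),P(c2),np.float64(p1),np.float64(p2)).ravel();return X[:3]/X[3]
def blobs(m,lo,hi):
    n,_,st,ce=cv2.connectedComponentsWithStats(m.astype(np.uint8))
    return [(ce[i].round(2),st[i,4]) for i in range(1,n) if lo<=st[i,4]<=hi]
E
python3 - <<'E'
from h import *
T=dict(np.load("top0.npz"));S=dict(np.load("side0.npz"))
def up(c,x0,y0,x1,y1): return cv2.resize(c["img"][y0:y1,x0:x1],None,fx=4,fy=4,interpolation=cv2.INTER_CUBIC)
def rep(n,c,box,f,lo,hi):
    b=blobs(f(up(c,*box).astype(int)),lo,hi)
    print(n,[(((p+.5)/4-.5+box[:2]).round(2).tolist(),a) for p,a in b])
dark=lambda i:i.max(2)<60
gold=lambda i:(i[...,0]>150)&(i[...,0]-i[...,2]>110)&(i[...,1]>110)
white=lambda i:i.min(2)>150
rep("pocketsT",T,(270,245,410,295),dark,3000,99999)
rep("pocketsS",S,(180,235,280,350),dark,2000,99999)
rep("stT",T,(255,260,275,280),gold,200,9999);rep("stS",S,(185,235,210,250),gold,100,9999)
rep("pipsT",T,(112,220,205,250),white,15,400)
rep("pipsS",S,(172,150,212,190),white,8,400)
bd=lambda i:i.max(2)<110
rep("boneT",T,(87,228,100,241),bd,5,400);rep("boneS",S,(165,143,182,152),bd,3,400)
E
```

```text
pocketsT [([383.2, 268.21], np.int32(10564)), ([352.06, 268.6], np.int32(10615)), ([321.0, 269.0], np.int32(10581)), ([289.92, 269.37], np.int32(10584))]
pocketsS [([209.37, 255.4], np.int32(2892)), ([233.87, 321.31], np.int32(5416)), ([220.5, 277.65], np.int32(6569)), ([233.93, 299.67], np.int32(8253)), ([249.14, 323.79], np.int32(9840))]
stT [([264.03, 269.77], np.int32(1216))]
stS [([186.51, 238.7], np.int32(495)), ([198.27, 235.75], np.int32(228)), ([207.26, 236.23], np.int32(201)), ([197.3, 242.25], np.int32(686))]
pipsT [([111.95, 225.84], np.int32(68)), ([122.2, 228.78], np.int32(146)), ([159.96, 228.57], np.int32(135)), ([150.4, 229.82], np.int32(135)), ([184.09, 229.77], np.int32(123)), ([188.36, 234.74], np.int32(125)), ([160.9, 238.01], np.int32(141)), ([130.5, 238.75], np.int32(156)), ([151.16, 239.39], np.int32(132)), ([192.64, 239.75], np.int32(131))]
pipsS [([174.43, 150.5], np.int32(210)), ([183.23, 156.91], np.int32(153)), ([179.38, 163.12], np.int32(69)), ([191.66, 168.84], np.int32(58)), ([185.03, 171.47], np.int32(71)), ([195.24, 172.6], np.int32(65)), ([188.73, 175.15], np.int32(76)), ([201.78, 183.03], np.int32(54)), ([199.49, 186.29], np.int32(55)), ([196.82, 189.04], np.int32(32))]
boneT [([92.72, 234.14], np.int32(88))]
boneS [([166.1, 150.8], np.int32(10))]
```

```bash
python3 - <<'E'
from h import *
T=dict(np.load("top0.npz"));S=dict(np.load("side0.npz"))
r=lambda x:(np.array(x)*1000).round(1).tolist()
print("tri jade",r(tri(T,(155.6,233.95),S,(190.165,172.0))),"red",r(tri(T,(188.36,234.74),S,(199.49,186.29))))
print("tri stud",r(tri(T,(264.03,269.77),S,(197.3,242.25))))
pk=[(383.2,268.21),(352.06,268.6),(321,269),(289.92,269.37)]
for a,b in zip(pk,[(249.14,323.79),(233.93,299.67),(220.5,277.65),(209.37,255.4)]): print("pk tri",r(tri(T,a,S,b)),"z17",r(ray(T,a,.017)))
d=ray(T,pk[3],.017)-ray(T,pk[0],.017);print("tray yaw(+y dir)",np.degrees(np.arctan2(-d[0],d[1])),np.linalg.norm(d))
z=.046
dice={"lapis":[(122.2,228.78),(130.5,238.75)],"jade":[(159.96,228.57),(151.16,239.39)],"jade2":[(150.4,229.82),(160.9,238.01)],"red":[(184.09,229.77),(192.64,239.75)]}
for k,(a,b) in dice.items():
    A,B=ray(T,a,z),ray(T,b,z);v=B-A
    print(k,r((A+B)/2),"diag deg",np.degrees(np.arctan2(v[1],v[0])),r(np.linalg.norm(v)))
print("bone",r(ray(T,(92.72,234.14),z)))
# bone top face: bright mask
b=(87,222,108,247)
i=cv2.resize(T["img"][b[1]:b[3],b[0]:b[2]],None,fx=4,fy=4,interpolation=cv2.INTER_CUBIC)
g=i.min(2);
for th in (170,185,200):
    m=(g>th).astype(np.uint8);m=cv2.morphologyEx(m,cv2.MORPH_OPEN,np.ones((9,9)))
    c=max(cv2.findContours(m,0,1)[0],key=cv2.contourArea);bx=cv2.boxPoints(cv2.minAreaRect(c))
    q=[ray(T,(p+.5)/4-.5+b[:2],z) for p in bx];e=q[1]-q[0];f=q[2]-q[1];print(th,r(np.mean(q,0)),np.degrees(np.arctan2(e[1],e[0])),r([np.linalg.norm(e),np.linalg.norm(f)]))
E
```

```text
tri jade [487.9, 173.5, 44.8] red [496.7, 111.7, 44.6]
tri stud [456.0, -41.4, 19.0]
pk tri [497.4, -268.1, 18.3] z17 [496.8, -268.5, 17.0]
pk tri [486.8, -209.0, 18.4] z17 [486.0, -209.2, 17.0]
pk tri [476.6, -150.0, 18.6] z17 [475.2, -150.0, 17.0]
pk tri [468.1, -90.7, 24.0] z17 [464.5, -90.8, 17.0]
tray yaw(+y dir) 10.282428305179257 0.1805917203679562
lapis [477.6, 228.4, 46.0] diag deg -128.23133718569437 25.6
jade [486.5, 173.4, 46.0] diag deg 152.35220008813553 25.8
jade2 [486.6, 173.3, 46.0] diag deg -117.1853253680148 26.0
red [495.4, 111.6, 46.0] diag deg -128.64667473842965 25.4
bone [466.3, 291.4, 46.0]
170 [466.0, 290.5, 46.0] -80.45096822210472 [24.9, 29.6]
185 [465.5, 290.9, 46.0] -80.45032687585936 [23.9, 27.7]Traceback (most recent call last):
  File "<stdin>", line 21, in <module>
ValueError: max() iterable argument is empty
```

```bash
cat > go.py <<'E'
import sys,numpy as np
from scipy.spatial.transform import Rotation as Ro
from workcell import sensors
x,y,z,yaw=map(float,sys.argv[1:])   # mm, deg: slide after the turn
o=sensors.get_obs();e=o["tcp_rot"]
R=Ro.from_euler("xyz",[180,0,yaw],degrees=True).as_matrix()
d=R.T@(np.array([x,y,z])-o["ee_pos"]*1000);n=int(np.ceil(np.linalg.norm(d)/41))
print("t",round(o["time"],2),"slide",d.round(1),"rows",n,(d/max(n,1)).round(2),"turn",round(-np.radians((yaw-e[2]+180)%360-180),3),"open",round(o["opening"]*1000,1),"F",round(o["grasp_force"],1))
E
H="python3 -m handwheel"
$H '{"gripper":[1,1,1,1,1],"slide":[[0,0,0],[0,0,0],[0,0,0],[0,0,0],[0,0,0]],"yaw":[-0.125,-0.125,-0.125,-0.125,-0.125]}'
$H '{"gripper":[1,1,1,1,1],"slide":[[0,0,0],[0,0,0],[0,0,0],[0,0,0],[0,0,0]],"yaw":[-0.125,-0.125,-0.125,-0.125,-0.095]}'
python3 go.py 495.4 111.6 110 96.35
```

```text
time: 0.52
ee_pos: [0.245, -0.4923, 0.2308]
tcp_rot: [-180.0, -0.0, 62.6]
wrist_force: [1.2, -0.2, -0.2]
opening: 0.0851
grasp_force: 0.0
time: 0.93
ee_pos: [0.245, -0.4923, 0.2309]
tcp_rot: [-180.0, -0.0, 96.7]
wrist_force: [-0.3, -0.4, -0.2]
opening: 0.0852
grasp_force: 0.0
t 0.93 slide [572.5 315.7 120.9] rows 17 [33.67 18.57  7.11] turn 0.007 open 85.2 F 0.0
```

```bash
H="python3 -m handwheel"
$H '{"gripper":[1,1,1,1,1,1,1,1],"slide":[[33,18,6],[33,18,6],[33,18,6],[33,18,6],[33,18,6],[33,18,6],[33,18,6],[33,18,6]],"yaw":[0,0,0,0,0,0,0,0]}' | head -2
$H '{"gripper":[1,1,1,1,1,1,1,1],"slide":[[33,18,6],[33,18,6],[33,18,6],[33,18,6],[33,18,6],[33,18,6],[33,18,6],[33,18,6]],"yaw":[0,0,0,0,0,0,0,0]}'
python3 go.py 495.4 111.6 110 96.35
```

```text
time: 1.6
ee_pos: [0.359, -0.2123, 0.1828]
time: 2.27
ee_pos: [0.4729, 0.0663, 0.1348]
tcp_rot: [-180.0, 0.0, 96.4]
wrist_force: [0.9, -1.1, 0.3]
opening: 0.0852
grasp_force: 0.0
t 2.27 slide [42.6 27.3 24.8] rows 2 [21.29 13.67 12.4 ] turn 0.0 open 85.2 F 0.0
```

Still lagging slightly; I'll step over the die and take a second look with the wrist camera.

```bash
H="python3 -m handwheel"
$H '{"gripper":[1,1,1,1],"slide":[[21,13,10],[20,13,10],[0,0,0],[0,0,0]],"yaw":[0,0,0,0]}' >/dev/null
python3 go.py 495.4 111.6 110 96.35
python3 - <<'E'
from workcell import camera
import cv2,numpy as np
c=camera("wrist");np.savez("wrist0.npz",**c);cv2.imwrite("pics/w0.png",c["img"][:,:,::-1])
from h import *
p=P(c)@[.4954,.1116,.046,1];print(p[:2]/p[2])
E
```

```text
t 2.6 slide [2.7 2.1 4.1] rows 1 [2.7  2.13 4.14] turn 0.002 open 85.4 F 0.0
[259.4608991  204.50773948]
```

View pics/w0.png

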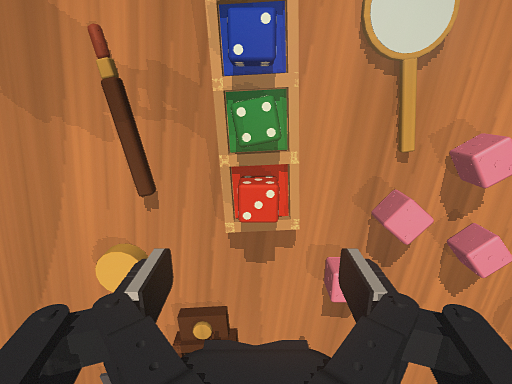

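The wrist view shows the red die's middle pip at (258,205), against a predicted (259.5,204.5), so the map is consistent. The fingers clear the pink die. Descending.

```bash
H="python3 -m handwheel"
$H '{"gripper":[1,1,1,1,1,1],"slide":[[2.7,2.1,24],[0,0,24],[0,0,24],[0,0,22],[0,0,0],[0,0,0]],"yaw":[0,0,0,0,0,0]}'
python3 go.py 495.4 111.6 20 96.35
$H '{"gripper":[-1,-1,-1,-1,-1,-1,-1,-1],"slide":[[0,0,0],[0,0,0],[0,0,0],[0,0,0],[0,0,0],[0,0,0],[0,0,0],[0,0,0]],"yaw":[0,0,0,0,0,0,0,0]}' 40
```

```text
time: 3.15
ee_pos: [0.4952, 0.1098, 0.0214]
tcp_rot: [-179.9, 0.0, 96.3]
wrist_force: [0.3, 0.1, 0.0]
opening: 0.0854
grasp_force: 0.0
t 3.15 slide [1.8 0.4 1.4] rows 1 [1.76 0.37 1.4 ] turn -0.001 open 85.4 F 0.0
time: 3.82
ee_pos: [0.4965, 0.1109, 0.0223]
tcp_rot: [179.9, -0.0, 96.4]
wrist_force: [-0.4, 0.2, 4.9]
opening: 0.0313
grasp_force: 40.6
```

```bash
H="python3 -m handwheel"
$H '{"gripper":[-1,-1,-1,-1,-1,-1],"slide":[[0,0,-15],[0,0,-25],[0,0,-25],[0,0,-15],[0,0,0],[0,0,0]],"yaw":[0,0,0,-0.068,0,0]}' 
python3 go.py 464.5 -90.8 100 100.28
```

```text
time: 4.32
ee_pos: [0.4963, 0.111, 0.1018]
tcp_rot: [179.9, -0.0, 100.2]
wrist_force: [0.5, -0.8, -0.4]
opening: 0.0313
grasp_force: 39.8
t 4.32 slide [-192.8  -67.3    1.8] rows 5 [-38.57 -13.46   0.35] turn -0.001 open 31.3 F 39.8
```

```bash
H="python3 -m handwheel"
$H '{"gripper":[-1,-1,-1,-1,-1,-1,-1,-1],"slide":[[-32,-11.2,0],[-32,-11.2,0],[-32,-11.2,0],[-32,-11.2,0],[-32,-11.2,0],[-32.8,-11.3,0],[0,0,0],[0,0,0]],"yaw":[0,0,0,0,0,0,0,0]}' 
python3 go.py 464.5 -90.8 23 100.28
python3 - <<'E'
from workcell import camera
import cv2,numpy as np
a=[camera(n)["img"][:,:,::-1] for n in("top","wrist")]
cv2.imwrite("pics/p1.png",np.hstack([cv2.resize(a[0][220:310,230:410],(400,200)),cv2.resize(a[1],(400,200))]))
E
```

```text
time: 4.98
ee_pos: [0.463, -0.0922, 0.0998]
tcp_rot: [-179.9, -0.0, 100.0]
wrist_force: [0.1, 0.2, -0.9]
opening: 0.0315
grasp_force: 39.8
t 4.98 slide [ 1.1  1.8 76.8] rows 2 [ 0.57  0.88 38.4 ] turn -0.005 open 31.5 F 39.8
```

View pics/p1.png

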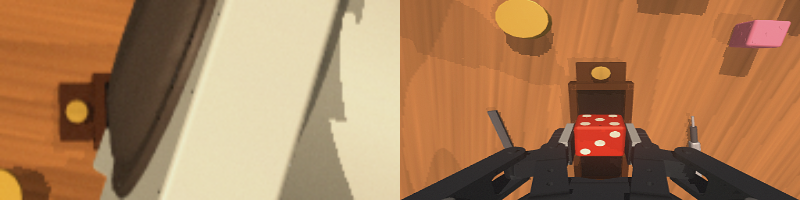

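The wrist view shows the red die upright and square between the pads, over the pocket next to the stud (stud at 600,72). The arm hides the top view. Lowering.

```bash
H="python3 -m handwheel"
$H '{"gripper":[-1,-1,-1,-1,-1,-1,-1,-1],"slide":[[1,1.5,20],[0,0,20],[0,0,16],[0,0,10],[0,0,5],[0,0,4],[0,0,0],[0,0,0]],"yaw":[0,0,0,0,0,0,0,0]}' 
python3 go.py 464.5 -90.8 23 100.28
$H '{"gripper":[1,1,1,1,1,1],"slide":[[0,0,0],[0,0,0],[0,0,0],[0,0,0],[0,0,0],[0,0,0]],"yaw":[0,0,0,0,0,0]}' 
$H '{"gripper":[1,1,1,1,1],"slide":[[0,0,-20],[0,0,-30],[0,0,-30],[0,0,0],[0,0,0]],"yaw":[0,0,0,0,0]}' 
python3 go.py 486.5 173.4 105 107.6
python3 - <<'E'
from workcell import camera
import cv2,numpy as np
c=camera("wrist");np.savez("wrist1.npz",**c)
cv2.imwrite("pics/p2.png",c["img"][:,:,::-1])
from h import *
for q in [(.4645,-.0908,.046),(.4752,-.15,.017)]:
    p=P(c)@[*q,1];print(p[:2]/p[2])
E
```

```text
time: 5.75
ee_pos: [0.4657, -0.0895, 0.0269]
tcp_rot: [180.0, 0.0, 100.3]
wrist_force: [0.0, -0.8, -0.8]
opening: 0.0311
grasp_force: 39.9
t 5.75 slide [-1.1 -1.4  3.9] rows 1 [-1.1  -1.41  3.88] turn -0.0 open 31.1 F 39.9
time: 6.25
ee_pos: [0.4653, -0.0897, 0.0264]
tcp_rot: [180.0, 0.0, 100.2]
wrist_force: [0.1, 0.1, 0.3]
opening: 0.0853
grasp_force: 0.0
time: 6.67
ee_pos: [0.4664, -0.0898, 0.108]
tcp_rot: [179.8, 0.1, 100.3]
wrist_force: [-0.2, 0.1, -0.7]
opening: 0.0852
grasp_force: 0.0
t 6.67 slide [244.8  98.8   3. ] rows 7 [34.98 14.11  0.43] turn -0.128 open 85.2 F 0.0
[253.59199993 211.3831331 ]
[253.74365109 261.3550145 ]
```

View pics/p2.png

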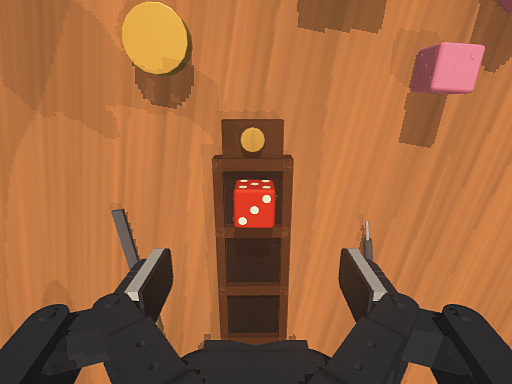

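The red die lies flat in its pocket, middle pip at (254,210), against a predicted (253.6,211.4). Jade next.

```bash
H="python3 -m handwheel"
$H '{"gripper":[1,1,1,1,1,1,1,1],"slide":[[0,0,0],[35,14,0],[35,14,0],[35,14,0],[35,14,0],[35,14,0],[35,14,0],[35,14,0]],"yaw":[-0.125,0,0,0,0,0,0,0]}' >/dev/null
$H '{"gripper":[1,1,1],"slide":[[0,0,0],[0,0,0],[0,0,0]],"yaw":[0,0,0]}' 
python3 go.py 486.5 173.4 20 107.6
```

```text
time: 7.63
ee_pos: [0.4847, 0.1731, 0.105]
tcp_rot: [-179.9, 0.0, 107.5]
wrist_force: [0.3, -0.2, 0.5]
opening: 0.0851
grasp_force: 0.0
t 7.63 slide [-0.3  1.8 85. ] rows 3 [-0.1   0.59 28.34] turn -0.002 open 85.1 F 0.0
```

```bash
H="python3 -m handwheel"
$H '{"gripper":[1,1,1,1,1,1],"slide":[[0,1.5,24],[0,0,24],[0,0,24],[0,0,12],[0,0,0],[0,0,0]],"yaw":[0,0,0,0,0,0]}'
$H '{"gripper":[-1,-1,-1,-1,-1,-1,-1],"slide":[[0,0,0],[0,0,0],[0,0,0],[0,0,0],[0,0,0],[0,0,0],[0,0,0]],"yaw":[0,0,0,0,0,0,0]}' 40
$H '{"gripper":[-1,-1,-1,-1,-1,-1],"slide":[[0,0,-15],[0,0,-25],[0,0,-25],[0,0,-15],[0,0,0],[0,0,0]],"yaw":[0,0,0,0.125,0,0]}' 
python3 go.py 475.2 -150 100 100.28
```

```text
time: 8.13
ee_pos: [0.4867, 0.173, 0.0223]
tcp_rot: [-179.9, 0.0, 107.3]
wrist_force: [0.1, 0.4, 0.9]
opening: 0.0852
grasp_force: 0.0
time: 8.72
ee_pos: [0.4874, 0.1741, 0.0231]
tcp_rot: [179.9, -0.0, 107.4]
wrist_force: [-0.8, 0.1, 6.1]
opening: 0.0308
grasp_force: 40.7
time: 9.22
ee_pos: [0.4873, 0.1741, 0.1027]
tcp_rot: [179.9, -0.0, 100.4]
wrist_force: [0.7, 0.1, -1.0]
opening: 0.0312
grasp_force: 40.0
t 9.22 slide [-316.7  -69.7    2.7] rows 8 [-39.59  -8.71   0.34] turn 0.001 open 31.2 F 40.0
```

```bash
H="python3 -m handwheel"
$H '{"gripper":[-1,-1,-1,-1,-1,-1,-1,-1],"slide":[[-39,-8.7,0],[-39,-8.7,0],[-39,-8.7,0],[-39,-8.7,0],[-39,-8.7,0],[-39,-8.7,0],[-39,-8.7,0],[-39,-8.7,0]],"yaw":[0,0,0,0,0,0,0,0]}' >/dev/null
$H '{"gripper":[-1,-1,-1],"slide":[[-4,0,0],[0,0,0],[0,0,0]],"yaw":[0,0,0]}' 
python3 go.py 475.2 -150 24 100.28
```

```text
time: 10.13
ee_pos: [0.474, -0.1492, 0.101]
tcp_rot: [-179.9, -0.1, 100.3]
wrist_force: [-0.2, -0.3, -0.0]
opening: 0.0316
grasp_force: 40.0
t 10.13 slide [-1.  1. 77.] rows 2 [-0.49  0.52 38.51] turn 0.0 open 31.6 F 40.0
```

```bash
H="python3 -m handwheel"
$H '{"gripper":[-1,-1,-1,-1,-1,-1,-1,-1],"slide":[[-0.5,0.5,20],[0,0,20],[0,0,16],[0,0,10],[0,0,6],[0,0,4],[0,0,0],[0,0,0]],"yaw":[0,0,0,0,0,0,0,0]}' 
python3 go.py 475.2 -150 24 100.28
$H '{"gripper":[1,1,1,1,1,1],"slide":[[0,0,0],[0,0,0],[0,0,0],[0,0,0],[0,0,0],[0,0,0]],"yaw":[0,0,0,0,0,0]}' >/dev/null
$H '{"gripper":[1,1,1,1,1],"slide":[[0,0,-20],[0,0,-30],[0,0,-30],[0,0,0],[0,0,0]],"yaw":[0,0,0,0,0]}' 
python3 go.py 477.6 228.4 105 96.8
```

```text
time: 10.8
ee_pos: [0.4756, -0.1496, 0.0269]
tcp_rot: [180.0, 0.0, 100.3]
wrist_force: [-0.6, -0.2, 0.1]
opening: 0.0312
grasp_force: 40.0
t 10.8 slide [-0.3 -0.5  2.9] rows 1 [-0.31 -0.48  2.88] turn 0.0 open 31.2 F 40.0
time: 11.72
ee_pos: [0.4763, -0.1502, 0.1081]
tcp_rot: [179.8, 0.1, 100.3]
wrist_force: [-0.4, 0.3, -0.5]
opening: 0.0855
grasp_force: 0.0
t 11.72 slide [375.8  46.1   3.1] rows 10 [37.58  4.61  0.31] turn 0.06 open 85.5 F 0.0
```

Now lapis: turn +0.06, then slide (375.8, 46.1).

```bash
H="python3 -m handwheel"
$H '{"gripper":[1,1,1,1,1,1,1,1],"slide":[[0,0,0],[38,4.7,0],[38,4.7,0],[38,4.7,0],[38,4.7,0],[38,4.7,0],[38,4.7,0],[38,4.7,0]],"yaw":[0.06,0,0,0,0,0,0,0]}' >/dev/null
$H '{"gripper":[1,1,1,1,1,1],"slide":[[38,4.7,0],[38,4.7,0],[34,4,0],[0,0,0],[0,0,0],[0,0,0]],"yaw":[0,0,0,0,0,0]}' >/dev/null
python3 go.py 477.6 228.4 21 96.8
python3 - <<'E'
from workcell import camera
import cv2,numpy as np
c=camera("wrist");t=camera("top")["img"]
cv2.imwrite("pics/p3.png",np.hstack([c["img"],cv2.resize(t[250:290,250:410],(280,384))])[:,:,::-1])
from h import *
for q in [(.4776,.2284,.046)]:
    p=P(c)@[*q,1];print(p[:2]/p[2])
E
```

```text
t 12.88 slide [-0.4  1.6 84.1] rows 3 [-0.14  0.52 28.05] turn 0.001 open 85.4 F 0.0
[258.72919087 212.56351246]
```

View pics/p3.png

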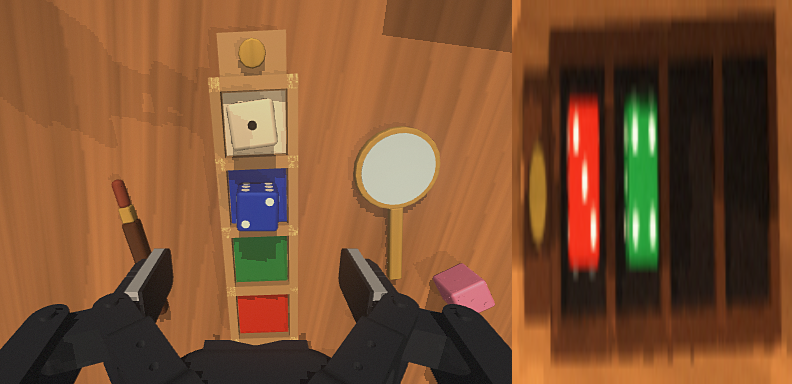

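Red and green are seated in tray pockets 1 and 2. The lapis pips at (269,202) and (246,224) average to (257.5,213), as predicted. The bone die looks turned about 8° from the tool, so I'll re-measure it afterwards. Picking lapis.

```bash
H="python3 -m handwheel"
$H '{"gripper":[1,1,1,1,1,1],"slide":[[0,1.3,24],[0,0,24],[0,0,24],[0,0,11],[0,0,0],[0,0,0]],"yaw":[0,0,0,0,0,0]}' | head -4
$H '{"gripper":[-1,-1,-1,-1,-1,-1,-1],"slide":[[0,0,0],[0,0,0],[0,0,0],[0,0,0],[0,0,0],[0,0,0],[0,0,0]],"yaw":[0,0,0,0,0,0,0]}' 40
$H '{"gripper":[-1,-1,-1,-1,-1,-1],"slide":[[0,0,-15],[0,0,-25],[0,0,-25],[0,0,-15],[0,0,0],[0,0,0]],"yaw":[0,0,0,-0.06,0,0]}' 
python3 go.py 486 -209.2 100 100.28
```

```text
time: 13.48
ee_pos: [0.4779, 0.2285, 0.0236]
tcp_rot: [-180.0, 0.0, 96.8]
wrist_force: [0.6, -0.4, 0.0]
time: 14.07
ee_pos: [0.4783, 0.2294, 0.0241]
tcp_rot: [179.9, -0.0, 96.8]
wrist_force: [-0.4, 0.8, 6.2]
opening: 0.0313
grasp_force: 40.8
time: 14.57
ee_pos: [0.4782, 0.2294, 0.1037]
tcp_rot: [179.9, -0.0, 100.2]
wrist_force: [-0.5, 0.1, -1.3]
opening: 0.0313
grasp_force: 40.1
t 14.57 slide [-432.9  -70.6    3.7] rows 11 [-39.36  -6.42   0.34] turn -0.001 open 31.3 F 40.1
```

```bash
H="python3 -m handwheel"
$H '{"gripper":[-1,-1,-1,-1,-1,-1,-1,-1],"slide":[[-39,-6.4,0],[-39,-6.4,0],[-39,-6.4,0],[-39,-6.4,0],[-39,-6.4,0],[-39,-6.4,0],[-39,-6.4,0],[-39,-6.4,0]],"yaw":[0,0,0,0,0,0,0,0]}' >/dev/null
python3 - <<'E'
from workcell import camera
import cv2,numpy as np
from h import *
T=camera("top");b=(85,222,110,248)
i=cv2.resize(T["img"][b[1]:b[3],b[0]:b[2]],None,fx=20,fy=20,interpolation=cv2.INTER_CUBIC)
cv2.imwrite("pics/bone.png",i[:,:,::-1])
E
$H '{"gripper":[-1,-1,-1,-1,-1,-1],"slide":[[-39,-6.4,0],[-39,-6.4,0],[-39,-6.4,0],[-3.5,0,0],[0,0,0],[0,0,0]],"yaw":[0,0,0,0,0,0]}' 
python3 go.py 486 -209.2 25 100.28
```

```text
time: 15.78
ee_pos: [0.4849, -0.2086, 0.1019]
tcp_rot: [-179.9, -0.1, 100.2]
wrist_force: [0.3, -0.1, -0.5]
opening: 0.0312
grasp_force: 40.0
t 15.78 slide [-0.8  1.  76.9] rows 2 [-0.39  0.49 38.45] turn -0.002 open 31.2 F 40.0
```

View pics/bone.png

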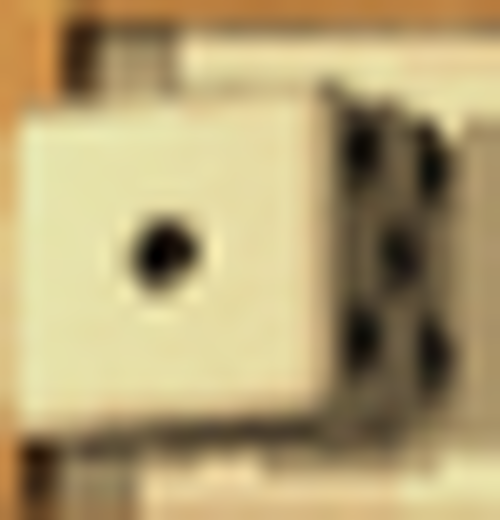

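The bone crop shows the top face corners at about (25,110), (320,88), (320,408) and (22,432), with the pip at (164,253). I'll work out its yaw and lower lapis.

```bash
H="python3 -m handwheel"
python3 - <<'E'
from h import *
T=dict(np.load("top0.npz"))
q=[ray(T,(x/20-.475+85,y/20-.475+222),.046) for x,y in [(25,110),(320,88),(320,408),(22,432)]]
for a,b in((0,1),(3,2),(0,3),(1,2)):
    v=q[b]-q[a];print(np.degrees(np.arctan2(v[1],v[0])),np.linalg.norm(v))
print(np.mean(q,0),ray(T,(164/20-.475+85,253/20-.475+222),.046))
E
$H '{"gripper":[-1,-1,-1,-1,-1,-1,-1,-1],"slide":[[-0.5,0.5,20],[0,0,20],[0,0,16],[0,0,10],[0,0,6],[0,0,3],[0,0,0],[0,0,0]],"yaw":[0,0,0,0,0,0,0,0]}' 
$H '{"gripper":[1,1,1,1,1,1],"slide":[[0,0,0],[0,0,0],[0,0,0],[0,0,0],[0,0,0],[0,0,0]],"yaw":[0,0,0,0,0,0]}' >/dev/null
$H '{"gripper":[1,1,1,1,1],"slide":[[0,0,-20],[0,0,-30],[0,0,-30],[0,0,0],[0,0,0]],"yaw":[0,0,0,0,0]}' 
python3 go.py 466.2 291.2 105 104
```

```text
-76.14825464675303 0.02814131568465487
-75.8340121171263 0.028153597017772446
-165.412453047619 0.030708926007503762
-165.3865007875983 0.03055468464209503
[0.46582071 0.29050326 0.046     ] [0.46622599 0.29137586 0.046     ]
time: 16.45
ee_pos: [0.4866, -0.2092, 0.029]
tcp_rot: [180.0, 0.0, 100.3]
wrist_force: [-0.6, 0.2, -0.4]
opening: 0.031
grasp_force: 40.1
time: 17.37
ee_pos: [0.4872, -0.2098, 0.1102]
tcp_rot: [179.8, 0.1, 100.3]
wrist_force: [0.3, -0.1, -0.8]
opening: 0.0853
grasp_force: 0.0
t 17.37 slide [491.2 100.8   5.2] rows 13 [37.79  7.76  0.4 ] turn -0.065 open 85.3 F 0.0
```

```bash
H="python3 -m handwheel"
$H '{"gripper":[1,1,1,1,1,1,1,1],"slide":[[0,0,0],[38,7.8,0],[38,7.8,0],[38,7.8,0],[38,7.8,0],[38,7.8,0],[38,7.8,0],[38,7.8,0]],"yaw":[-0.065,0,0,0,0,0,0,0]}' >/dev/null
$H '{"gripper":[1,1,1,1,1,1,1,1],"slide":[[38,7.8,0],[38,7.8,0],[38,7.8,0],[38,7.8,0],[38,7.8,0],[35,7,0],[0,0,0],[0,0,0]],"yaw":[0,0,0,0,0,0,0,0]}' >/dev/null
$H '{"gripper":[1],"slide":[[0,0,0]],"yaw":[0]}' >/dev/null
python3 go.py 466.2 291.2 22 104
```

```text
t 18.78 slide [-0.1  1.6 85.1] rows 3 [-0.04  0.53 28.36] turn 0.0 open 85.5 F 0.0
```

```bash
H="python3 -m handwheel"
$H '{"gripper":[1,1,1,1,1,1],"slide":[[0,1.3,24],[0,0,24],[0,0,24],[0,0,13],[0,0,0],[0,0,0]],"yaw":[0,0,0,0,0,0]}' | head -4
$H '{"gripper":[-1,-1,-1,-1,-1,-1,-1],"slide":[[0,0,0],[0,0,0],[0,0,0],[0,0,0],[0,0,0],[0,0,0],[0,0,0]],"yaw":[0,0,0,0,0,0,0]}' 40
$H '{"gripper":[-1,-1,-1,-1,-1,-1],"slide":[[0,0,-15],[0,0,-25],[0,0,-25],[0,0,-15],[0,0,0],[0,0,0]],"yaw":[0,0,0,0.065,0,0]}' 
python3 go.py 496.8 -268.5 102 100.28
```

```text
time: 19.28
ee_pos: [0.4662, 0.2902, 0.0229]
tcp_rot: [-179.9, 0.0, 103.9]
wrist_force: [-0.1, -0.6, 0.4]
time: 19.87
ee_pos: [0.4669, 0.292, 0.0242]
tcp_rot: [179.9, -0.0, 104.0]
wrist_force: [0.8, -0.2, 5.5]
opening: 0.0312
grasp_force: 40.8
time: 20.37
ee_pos: [0.4668, 0.292, 0.1036]
tcp_rot: [179.9, -0.0, 100.3]
wrist_force: [0.3, -0.4, -1.9]
opening: 0.0315
grasp_force: 40.1
t 20.37 slide [-556.8  -70.5    1.6] rows 14 [-39.77  -5.03   0.11] turn 0.001 open 31.5 F 40.1
```

```bash
H="python3 -m handwheel"
$H '{"gripper":[-1,-1,-1,-1,-1,-1,-1,-1],"slide":[[-39,-5,0],[-39,-5,0],[-39,-5,0],[-39,-5,0],[-39,-5,0],[-39,-5,0],[-39,-5,0],[-39,-5,0]],"yaw":[0,0,0,0,0,0,0,0]}' >/dev/null
$H '{"gripper":[-1,-1,-1,-1,-1,-1,-1,-1],"slide":[[-39,-5,0],[-39,-5,0],[-39,-5,0],[-39,-5,0],[-39,-5,0],[-39,-5,0],[-10,0,0],[0,0,0]],"yaw":[0,0,0,0,0,0,0,0]}' >/dev/null
$H '{"gripper":[-1,-1],"slide":[[0,0,0],[0,0,0]],"yaw":[0,0]}' >/dev/null
python3 go.py 496.8 -268.5 25 100.28
```

```text
t 21.87 slide [-1.9  0.3 77.3] rows 2 [-0.96  0.16 38.63] turn 0.001 open 31.3 F 40.1
```

```bash
H="python3 -m handwheel"
$H '{"gripper":[-1,-1,-1,-1,-1,-1,-1,-1],"slide":[[-1.8,0,20],[0,0,20],[0,0,16],[0,0,10],[0,0,6],[0,0,4],[0,0,0],[0,0,0]],"yaw":[0,0,0,0,0,0,0,0]}' 
$H '{"gripper":[1,1,1,1,1,1],"slide":[[0,0,0],[0,0,0],[0,0,0],[0,0,0],[0,0,0],[0,0,0]],"yaw":[0,0,0,0,0,0]}' >/dev/null
$H '{"gripper":[1,1,1,1,1],"slide":[[0,0,-20],[0,0,-30],[0,0,-30],[0,0,0],[0,0,0]],"yaw":[0,0,0,0,0]}' >/dev/null
$H '{"gripper":[1,1,1,1,1,1,1,1],"slide":[[38,0,0],[38,0,0],[38,0,0],[38,0,0],[38,0,0],[38,0,0],[38,0,0],[38,0,0]],"yaw":[0,0,0,0,0,0,0,0]}' >/dev/null
$H '{"gripper":[1,1,1,1,1],"slide":[[38,0,-10],[38,0,-10],[38,0,-10],[38,0,-10],[0,0,0]],"yaw":[0,0,0,0,0]}'
python3 - <<'E'
from workcell import camera
import cv2,numpy as np
from h import *
T=camera("top");S=camera("side");np.savez("top1.npz",**T);np.savez("side1.npz",**S)
a=cv2.resize(T["img"][245:295,250:410],(800,250),interpolation=cv2.INTER_CUBIC)
b=cv2.resize(S["img"][225:350,140:340],(560,350),interpolation=cv2.INTER_CUBIC)
cv2.imwrite("pics/fin.png",np.vstack([a,cv2.copyMakeBorder(b,0,0,0,240,0)])[:,:,::-1])
i=cv2.resize(T["img"][245:295,270:410],None,fx=4,fy=4,interpolation=cv2.INTER_CUBIC).astype(int)
for nm,m,lo,hi in(("w",i.min(2)>150,15,400),("bone",(i.min(2)>150),1000,99999)):
    for p,n in blobs(m,lo,hi): print(nm,n,((p+.5)/4-.5+[270,245]).round(1),(ray(T,(p+.5)/4-.5+[270,245],.046)*1000).round(1))
E
```

```text
time: 22.53
ee_pos: [0.4973, -0.2696, 0.028]
tcp_rot: [180.0, 0.0, 100.3]
wrist_force: [0.4, -0.5, -1.2]
opening: 0.0315
grasp_force: 40.1
time: 24.53
ee_pos: [0.4146, 0.1842, 0.1479]
tcp_rot: [179.9, -0.1, 100.6]
wrist_force: [0.4, -0.2, 0.7]
opening: 0.0856
grasp_force: 0.0
w 113 [352.5 263.2] [ 494.2 -200.9   46. ]
w 77 [286.2 263.6] [472.9 -79.2  46. ]
w 82 [319.9 263.6] [ 483.5 -141.1   46. ]
w 66 [329.6 263.6] [ 486.5 -159.    46. ]
w 77 [291.  268.5] [465.6 -89.4  46. ]
w 120 [363.  272.9] [ 480.  -221.9   46. ]
w 80 [296.  273.5] [458.2 -99.8  46. ]
w 72 [320.  273.3] [ 465.9 -143.6   46. ]
w 82 [330.  273.3] [ 469.1 -161.8   46. ]
```

View pics/fin.png

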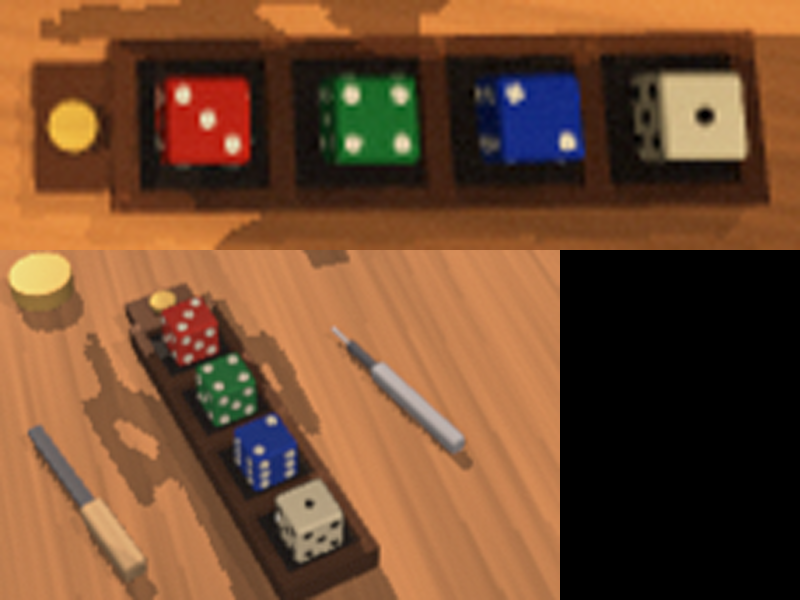

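All four dice sit upright in their pockets: red (207,120), green (376,122), blue (541,118) and bone (705,117). Their centres are within about 3 mm of the pocket centres and the arm is clear.

```bash
python3 -c "
from workcell import ticket
print(ticket.job_done())"
```

```text
the job is handed in; nothing more can be done
None
```

I moved all four dice into the walnut tray in reverse order, upright and each within about 3 mm of its pocket centre, and handed the job in at about 25 s; the hand-in call gave no verdict.

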